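# Draw steel balls from the two-track feeder into the sample pail

### The arm

A 7-joint arm with a two-finger parallel gripper is mounted at the origin on a cart in front of the work surface, level with it; the furniture and walls round the work are solid. World frame = base frame: x ahead of the robot, y to its left, z up, the work surface at z = 0. Lengths are in m, angles in rad, forces in N, time in s.
With the tool pointing down it reaches from about 0.425 to 0.95 m from the base axis. Payload 4.7 kg.
Tool frame: the origin (TCP) lies at the very end of the fingers, on their centre line; the grasp point (between the pads) lies 19 mm behind it (bot.tcp_to_grasp is the distance from the TCP to the grasp point, in m); y points along the fingers, z is the direction in which the jaws open and shut, and the axes are right-handed (so a half turn about y gives the same grasp; the last joint's range is limited). The gripper opens to 85 mm and grips with 20 to 120 N. Pads are 22 mm wide; open, the fingers measure 114 mm over their backs; the gripper's body (76 mm by 85 mm) begins 54 mm behind the grasp point. The pads swing forward as they close: fully open they stand 13 mm farther back than shut.
Start: joints at [-1.276, 0.469, -0.049, 1.532, 0.024, 1.141, -0.082], TCP at [0.215, 0.64, 0.231] pointing down, gripper open.
Joint ranges: [-2.59, 2.59], [-0.33, 1.99], [-1.39, 1.29], [0.1, 2.45], [-1.04, 4.18], [0.21, 1.99], [-2.66, 2.66]. Speed limits (rad/s): [2.57, 2.57, 3.14, 3.14, 3.14, 3.14, 3.14].

### API

Orientations are given as a 3x3 rotation matrix whose columns are the frame's x, y, z axes.
In Python, from station import bot gives the robot as it stands.
- The arm moves only by the tool carry_out, never from a script. Its argument "commands" is one flat list of numbers, 7 for each row, row after row: the opening, from 0 (shut) to 1 (fully open), then the shift along the tool's x, y, z in m, then the turn, a rotation vector about the tool's x, y, z in degrees. A call has 1 to 10 rows; each row is the pose to reach, as a shift and turn from the pose measured when the call began, along the tool's axes at that moment; what a row does not reach only later rows make up. A row lasts 1/10 s, in which the tool goes at most 50 mm and 8.59 degrees, less where a joint would pass 70% of its speed; a pose out of reach is approached as far as the arm can. A call with a gripper value outside its range is refused whole. The fingers move at their own pace and stop on an object; "squeeze" is the grip in N (left out, the last holds). Time passes only in rows, so rows that repeat a pose let the fingers close. It gives the time, the measured TCP pose, the force and the opening at its end, in the units of the state.
- bot.sense(): the state, without advancing time (a new reading comes with each control period).
- bot.capture(name): name is "scene" or "side" or "wrist"; returns a dict with "image" (420x560x3 uint8, blue, green, red), "K" (3x3 intrinsics, pixels), "dist" ([k1, k2, p1, p2, k3] as OpenCV has them; the pictures are not rectified), "T" (4x4, takes a point from camera to world coordinates). Camera axes: x right, y up, looking along -z (the intrinsics and any distortion apply to the point x, -y, -z); pixel columns grow to the right and rows downward; lengths in m; the calibration is good to about 2 mm. A picture is of the moment at which its call begins. There is no depth.
- bot.close_job(): hands the job in, once; it reports no verdict.
The state is a dict: "clock": time; "joints": joint angles; "joint_vel": joint speeds; "tau": joint torques, N m; "ee_pos": TCP position; "tool_rot": TCP orientation; "force": force on the tool from outside, world axes, zero at the start; "wrist_torque": the same for the moment, N m; "gripper_width": opening from 0.0 (shut) to 1.0 (fully open).
Only numpy, scipy, OpenCV 4.12 (cv2) and the standard library are available. Lean on these libraries where they do the work, as an engineer would, in place of code of your own. Each camera call takes 0.05 s, during which the arm holds its last target. There are 200 camera calls.

### The job

Get the three steel balls for the next field measurement: raise the sample pail's folded wire bail, carry the pail by its red grip and set it down inside the locating ring under the ball feeder's chute. Let go of it, then push the feeder's spring-centred lever fully towards the side whose track holds the steel balls, hold it over until all three have run into the pail, and let it return to the middle. No brass ball may come out, the pail must stay upright, and the other things on the table stay where they are.

Things in the scene. Friction and masses are not known exactly. Their poses are not given: they have to be found in the camera images.
- feeder: Two-track ball feeder fixed to the table, blue base plate 150 wide x 6 mm. Origin on the table under its shutter plate, +x to the rear, +y left as seen from the chute. Behind the shutter two open sloping tracks run along x at y = +23 and -23 mm; grey cheeks at y = +-52, up to z 164. The base reaches from x = -130 to 85 mm.
- ring_center (a point): Where the pail goes: top of the base plate, 6 mm above the table, 80 mm in front of the shutter, inside a steel ring (69 mm inside width, top 12 mm above the table). Carry the pail in with its foot over the ring and its rim under the chute, the upright bail's grip along the feeder's y (within 30 degrees), so that the chute's end reaches in over the far half of the mouth.
- chute_lip (a point): Middle of the chute's lower edge, on its floor, 94 mm above the table (underside 90 mm), 62 mm in front of the shutter. Here the balls drop off. The chute is 25 mm wide inside at this end, 73 mm at the shutter; its walls stand 16 mm above its floor.
- gate_lever (a joint): Lever angle, rad: 0 = middle, both tracks shut; + = knob towards the feeder's +y, which opens only the track at +y; - = the same for -y. Stops at +-0.33; balls pass beyond about 0.28. About 3.7 N at the knob holds it at the stop. Three balls run out within 2 s. Let go, it recentres in about 0.5 s unless a ball is caught in the window.
- lever_knob (a point): Centre of the lever's black ball knob, 26 mm across; in the middle 240 mm above the table, 50 mm in front of the shutter, so it overhangs the pail's place: a gripper holding the bail there must lean back about 35 degrees. It swings 58 mm sideways about an axis along the feeder's x, 180 mm below it. An 8 mm bar runs from under the knob back and down to the shutter.
- pail: Small open metal pail, 60 mm high, 54 mm across at the foot, 76 mm at the rim, walls 2.5 mm, 0.24 to 0.35 kg with its bail. Origin at the middle of its underside, z up. Its wire bail turns on two ears at y = +-41 mm, 52 mm above the underside (hinge axis along the pail's y).
- bail (a joint): Angle of the wire bail, rad: 0 = upright above the pail, 1.75 = folded down (a little below level) towards the pail's -x side, resting on its stops; -0.12 is the other stop. It turns easily and, let go, may fall back to the folded side. Lifted by the bail, the pail hangs level under it.
- bail_grip (a point): Middle of the red metal grip sleeve at the crown of the bail: 40 mm long along the pail's y, 12 mm thick, 80 mm from the hinge axis. It turns freely on its wire, so it may be held firmly while the bail swings up. Folded down, it is 38 mm above the table, with about 35 mm free between it and the pail's wall.
- steel_0: Silver-coloured steel ball 0, 16 mm across, 17 g; the point is its centre (its axes mean nothing). The three steel balls wait in a row in one of the feeder's two tracks, behind the shutter.
- steel_1: Silver-coloured steel ball 1, 16 mm across, 17 g; the point is its centre (its axes mean nothing).
- steel_2: Silver-coloured steel ball 2, 16 mm across, 17 g; the point is its centre (its axes mean nothing).
- brass_0: Yellow brass ball 0, 16 mm across, 17 g; the point is its centre (its axes mean nothing). The three brass balls wait in a row in one of the feeder's two tracks, behind the shutter.
- brass_1: Yellow brass ball 1, 16 mm across, 17 g; the point is its centre (its axes mean nothing).
- brass_2: Yellow brass ball 2, 16 mm across, 17 g; the point is its centre (its axes mean nothing).
- pocket_compass: Bystander: black round pocket compass, 48 mm across, 12 mm high; origin under its centre.
- bar_magnet: Bystander: red and green bar magnet, 15 x 81 x 11 mm; origin under its centre.
- stopwatch: Bystander: white hand stopwatch, 76 x 53 x 14 mm; origin under its centre.
- marker: Bystander: white and black marker pen, 17 x 135 x 16 mm; origin under its centre.
There are look-alikes about, which are no part of the job. There is more than one size of the pail; the job needs the middle-sized.

How it is judged:
By the outcome, as a careful person would: the job done as asked, in the order asked, and still so for the second after the job is handed in, with the robot touching nothing.
It also fails if it takes over 64 s, if anything falls off the work surface, if the arm or the gripper's body presses on something with over 40 N, if the wrist force passes 120 N, or if a joint passes its speed limit or range.

## Working session

There is one attempt and no reset: what is moved stays moved. The work goes in short steps, Python scripts to look and compute and a tool call to move; the robot and the scene stay as the last step left them, time stands still between calls to the robot, and variables do not carry over. Pictures are saved under pics/ and viewed, about 8 in all and at most 12, crops included, and the job is handed in when it is done.

Besides the shell and the picture viewer there is one more tool, called by a JSON object that holds its "name" and its "arguments". carry_out: Moves the arm, as the interface text tells. Its arguments: {"type":"object","properties":{"commands":{"type":"array","items":{"type":"number"}},"squeeze":{"type":"number"}},"required":["commands"]}

```bash
ls; mkdir -p pics; cat > h.py <<'E'
import numpy as np, cv2
from station import bot
def cap(n):
    c=bot.capture(n); np.savez('last_%s.npz'%n,**{k:np.array(c[k]) for k in('image','K','dist','T')}); return c
def load(n): return dict(np.load('last_%s.npz'%n))
def ray(c,uv):
    p=cv2.undistortPoints(np.array([[uv]],float),np.array(c['K'],float),np.array(c['dist'],float))[0,0]
    T=np.array(c['T']); d=T[:3,:3]@np.array([p[0],-p[1],-1.]); return T[:3,3],d/np.linalg.norm(d)
def onz(c,uv,z):
    o,d=ray(c,uv); return o+d*(z-o[2])/d[2]
def tri(c1,u1,c2,u2):
    o1,d1=ray(c1,u1);o2,d2=ray(c2,u2)
    t=np.linalg.lstsq(np.c_[d1,-d2],o2-o1,rcond=None)[0]
    a=o1+t[0]*d1;b=o2+t[1]*d2; return (a+b)/2,np.linalg.norm(a-b)
def proj(c,P):
    T=np.array(c['T']); q=(np.array(P,float).reshape(-1,3)-T[:3,3])@T[:3,:3]; q=q*[1,-1,-1]
    return cv2.projectPoints(q,np.zeros(3),np.zeros(3),np.array(c['K'],float),np.array(c['dist'],float))[0][:,0]
E
python3 - <<'E'
from h import *
a=[cap(n) for n in('scene','side','wrist')]
for n,c in zip('abc',a): cv2.imwrite('pics/%s0.png'%n,c['image']); print(np.round(c['T'],3).tolist())
cv2.imwrite('pics/two.png',np.hstack([cv2.resize(a[0]['image'],None,fx=1,fy=1)[:, :],])) 
s=bot.sense(); print({k:np.round(v,3).tolist() for k,v in s.items()}, bot.tcp_to_grasp)
E
```

```text
pics
[[0.834, 0.37, -0.408, 0.073], [-0.551, 0.561, -0.618, -0.624], [0.0, 0.74, 0.672, 0.845], [0.0, 0.0, 0.0, 1.0]]
[[-1.0, 0.023, -0.004, 0.495], [-0.017, -0.626, 0.78, 0.867], [0.015, 0.78, 0.626, 0.854], [0.0, 0.0, 0.0, 1.0]]
[[0.318, -0.905, -0.283, 0.142], [0.948, 0.302, 0.097, 0.663], [-0.002, -0.3, 0.954, 0.373], [0.0, 0.0, 0.0, 1.0]]
{'clock': 0.15, 'joints': [-1.276, 0.469, -0.049, 1.533, 0.024, 1.141, -0.082], 'joint_vel': [-0.001, -0.002, 0.0, -0.001, 0.0, 0.0, 0.001], 'tau': [0.001, -51.077, -0.047, -23.798, 0.011, 0.005, -0.0], 'ee_pos': [0.215, 0.64, 0.23], 'tool_rot': [[0.948, -0.0, 0.318], [-0.318, -0.001, 0.948], [0.0, -1.0, -0.002]], 'force': [-0.395, -0.582, 0.621], 'wrist_torque': [0.011, 0.003, -0.035], 'gripper_width': 0.997} 0.0187
```

View pics/a0.png

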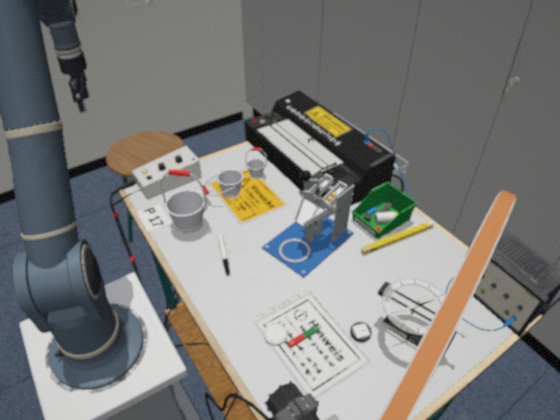

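View pics/b0.png

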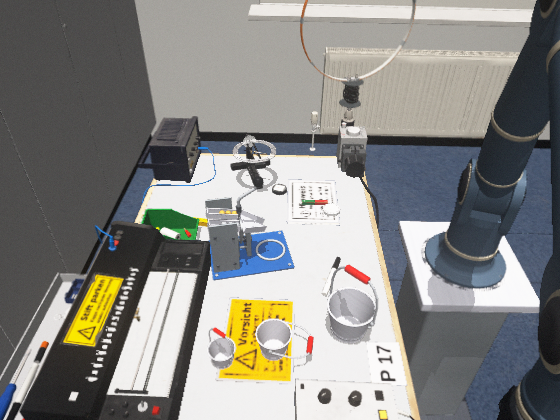

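The scene view shows three pails: large (186,212), middle (230,184) and small (256,168). In the side view they are at (351,310), (273,340) and (222,350). The middle one's grip is at side (310,345). The feeder's blue base is at scene (308,240) and its ring at (294,250). Next I'll check both in an enlarged crop.

```bash
python3 - <<'E'
from h import *
a=load('scene')['image'];b=load('side')['image']
f=lambda im,x,y,w,h:cv2.resize(im[y:y+h,x:x+w],(400,300),interpolation=cv2.INTER_CUBIC)
cv2.imwrite('pics/crop1.png',np.vstack([np.hstack([f(a,190,135,100,75),f(a,258,165,108,81+27-27)]),np.hstack([f(b,200,300,132,99),f(b,190,185,120,90)])]))
for n in('scene','side'):
    c=load(n);hsv=cv2.cvtColor(c['image'],cv2.COLOR_BGR2HSV)
    red=cv2.inRange(hsv,(0,150,90),(8,255,255))|cv2.inRange(hsv,(173,150,90),(180,255,255))
    k,l,st,ce=cv2.connectedComponentsWithStats(red)
    print(n,[(st[i].tolist(),np.round(ce[i],1).tolist()) for i in range(1,k) if st[i,4]>25])
    bl=cv2.inRange(hsv,(100,150,60),(118,255,255)); k,l,st,ce=cv2.connectedComponentsWithStats(bl)
    i=1+np.argmax(st[1:,4]); print(st[i],ce[i])
    h=cv2.convexHull(cv2.findContours((l==i).astype(np.uint8),0,2)[0][0]); h=cv2.convexHull(np.argwhere(l==i)[:,::-1].astype(np.int32))
    for e in (2,3,4,5):
        p=cv2.approxPolyDP(h,e,True)[:,0]
        print(e,[(q.tolist(),np.round(onz(c,q,.006)[:2],3).tolist()) for q in p])
E
```

```text
scene [([169, 171, 20, 5, 74], [179.3, 172.5]), ([288, 335, 17, 11, 65], [296.9, 339.9])]
[ 266  218   84   55 1329] [308.99247555 244.61324304]
2 [([349, 235], [0.692, -0.047]), ([307, 272], [0.518, -0.088]), ([297, 271], [0.499, -0.072]), ([266, 249], [0.474, 0.035]), ([295, 223], [0.596, 0.074]), ([326, 218], [0.682, 0.042])]
3 [([349, 235], [0.692, -0.047]), ([307, 272], [0.518, -0.088]), ([297, 271], [0.499, -0.072]), ([266, 249], [0.474, 0.035]), ([295, 223], [0.596, 0.074]), ([326, 218], [0.682, 0.042])]
4 [([349, 235], [0.692, -0.047]), ([307, 272], [0.518, -0.088]), ([297, 271], [0.499, -0.072]), ([266, 249], [0.474, 0.035]), ([295, 223], [0.596, 0.074]), ([326, 218], [0.682, 0.042])]
5 [([349, 235], [0.692, -0.047]), ([307, 272], [0.518, -0.088]), ([266, 249], [0.474, 0.035]), ([295, 223], [0.596, 0.074]), ([326, 218], [0.682, 0.042])]
side [([345, 265, 25, 19, 185], [356.8, 273.5]), ([213, 328, 12, 10, 50], [218.8, 332.0]), ([307, 336, 6, 17, 77], [309.5, 344.1]), ([152, 406, 8, 9, 53], [155.3, 410.1])]
[ 210  231   84   48 1285] [257.7229572  258.57821012]
2 [([293, 267], [0.469, 0.052]), ([214, 278], [0.671, 0.097]), ([210, 246], [0.698, -0.021]), ([255, 234], [0.577, -0.075]), ([281, 231], [0.503, -0.09])]
3 [([293, 267], [0.469, 0.052]), ([214, 278], [0.671, 0.097]), ([210, 246], [0.698, -0.021]), ([281, 231], [0.503, -0.09])]
4 [([293, 267], [0.469, 0.052]), ([214, 278], [0.671, 0.097]), ([210, 246], [0.698, -0.021]), ([281, 231], [0.503, -0.09])]
5 [([293, 267], [0.469, 0.052]), ([214, 278], [0.671, 0.097]), ([210, 246], [0.698, -0.021]), ([281, 231], [0.503, -0.09])]
```

View pics/crop1.png

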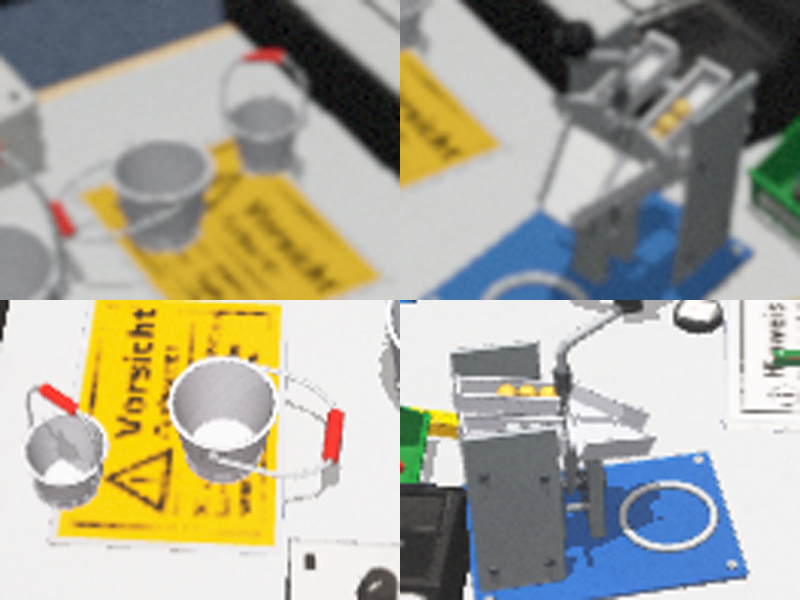

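The crop confirms the middle pail, with its grip folded towards the robot. The feeder's chute faces the robot. The brass balls are in the far (-y) track in both views, so the steel should be in the +y track. I'll check that from the wrist camera later.

```bash
python3 - <<'E'
from h import *
s=load('side');a=load('scene')
r=lambda v:np.round(v,4).tolist()
# rim ellipses: bright/grey by manual points in side crop (x=200+u*.33,y=300+(v-300)*.33)
f=lambda u,v:(200+u*.33,300+(v-300)*.33)
for n,p in dict(L=f(170,408),R=f(277,405),T=f(222,357),B=f(222,455)).items(): print(n,r(onz(s,p,.060)))
fa=lambda u,v:(190+u*.25,135+v*.25)
for n,p in dict(L=fa(113,170),R=fa(212,170),T=fa(162,140),B=fa(162,202)).items(): print('sc',n,r(onz(a,p,.060)))
print('grip side',r(onz(s,(309.5,344.1),.038)),'scene',r(onz(a,fa(62,218),.038)), tri(a,fa(62,218),s,(309.5,344.1)))
print('grip ends',r(onz(s,f(336,412),.042)),r(onz(s,f(331,460),.042)))
print('ring',r(onz(s,(190+(670-400)*.3,185+(516-300)*.3),.009)), r(onz(a,(294,250.5),.009)))
g=cv2.cvtColor(s['image'],cv2.COLOR_BGR2GRAY);
for c,box in((s,(225,165,300,215)),(a,(290,165,325,190))):
    g=cv2.cvtColor(c['image'],cv2.COLOR_BGR2GRAY);x0,y0,x1,y1=box
    k,l,st,ce=cv2.connectedComponentsWithStats((g[y0:y1,x0:x1]<60).astype(np.uint8))
    print([(st[i].tolist(),r(ce[i]+[x0,y0])) for i in range(1,k) if st[i,4]>8])
E
```

```text
L [0.5486, 0.3058, 0.06]
R [0.4739, 0.3012, 0.06]
T [0.5138, 0.2611, 0.06]
B [0.5111, 0.3423, 0.06]
sc L [0.484, 0.3146, 0.06]
sc R [0.5457, 0.2737, 0.06]
sc T [0.5325, 0.327, 0.06]
sc B [0.4962, 0.2609, 0.06]
grip side [0.4346, 0.3084, 0.038] scene [0.4368, 0.3104, 0.038] (array([0.43544556, 0.3090268 , 0.03928528]), np.float64(0.0016093637714017649))
grip ends [0.4314, 0.2931, 0.042] [0.4361, 0.3324, 0.042]
ring [0.5289, -0.0084, 0.009] [0.5316, -0.0126, 0.009]
[([7, 0, 31, 24, 162], [250.358, 174.8272]), ([30, 0, 11, 4, 34], [259.7353, 166.1765])]
[([0, 0, 21, 25, 303], [298.4389, 176.0198])]
```

```bash
cat >> h.py <<'E'
from scipy.spatial.transform import Rotation as R
def frame(yaw,lean=0):
    "tool pointing down, z horizontal at yaw(deg); lean>0: gripper body leans back against yaw, fingers point forward"
    y,l=np.radians([yaw,lean]); f=np.array([np.cos(y),np.sin(y),0]); u=np.array([0,0,1.])
    ty=np.sin(l)*f-np.cos(l)*u; tz=np.cos(l)*f+np.sin(l)*u
    return np.c_[np.cross(ty,tz),ty,tz]
def move(P,Rt,s=None):
    s=s or bot.sense(); R0=np.array(s['tool_rot']); 
    d=R0.T@(np.array(P)-s['ee_pos']); w=R.from_matrix(R0.T@Rt).as_rotvec(degrees=True)
    print('shift',np.round(d,4).tolist(),'turn',np.round(w,2).tolist(),'|d|',round(np.linalg.norm(d),3),'|w|',round(np.linalg.norm(w),1))
E
python3 - <<'E'
from h import *
s=load('side');a=load('scene')
print('big pail',onz(s,(351,297),.08),'big grip',tri(a,(179.3,172.5),s,(356.8,273.5)))
move([.435,.309,.23],frame(-7))
E
```

```text
big pail [0.3405751  0.21151542 0.08      ] big grip (array([0.34389825, 0.23846552, 0.18576786]), np.float64(0.0011079395524692128))
shift [0.3141, 0.0009, -0.2432] turn [0.07, 78.45, 0.06] |d| 0.397 |w| 78.4
```

{"name": "carry_out", "arguments": {"commands": [0.5, 0.314, 0, -0.243, 0, 78.4, 0, 0.5, 0.314, 0, -0.243, 0, 78.4, 0, 0.5, 0.314, 0, -0.243, 0, 78.4, 0, 0.5, 0.314, 0, -0.243, 0, 78.4, 0, 0.5, 0.314, 0, -0.243, 0, 78.4, 0, 0.5, 0.314, 0, -0.243, 0, 78.4, 0, 0.5, 0.314, 0, -0.243, 0, 78.4, 0, 0.5, 0.314, 0, -0.243, 0, 78.4, 0, 0.5, 0.314, 0, -0.243, 0, 78.4, 0, 0.5, 0.314, 0, -0.243, 0, 78.4, 0]}}

```text
clock: 1.15
ee_pos: [0.4356, 0.3078, 0.2308]
tool_rot: [[-0.125, -0.001, 0.992], [-0.992, -0.002, -0.125], [0.002, -1.0, -0.0]]
force: [-0.9, 0.6, -0.6]
gripper_width: 0.504
```

```bash
python3 - <<'E'
from h import *
c=cap('wrist'); cv2.imwrite('pics/w1.png',c['image']); s=bot.sense(); print(s['clock'],s['ee_pos'],s['gripper_width'],np.round(s['tool_rot'],3).tolist())
hsv=cv2.cvtColor(c['image'],cv2.COLOR_BGR2HSV)
red=cv2.inRange(hsv,(0,150,90),(8,255,255))|cv2.inRange(hsv,(173,150,90),(180,255,255))
k,l,st,ce=cv2.connectedComponentsWithStats(red)
for i in range(1,k):
    if st[i,4]>100:
        bx=cv2.minAreaRect(np.argwhere(l==i)[:,::-1].astype(np.float32)); p=cv2.boxPoints(bx)
        print(st[i],ce[i],onz(c,ce[i],.038),np.round([onz(c,q,.04)[:2] for q in p],4).tolist())
move([.435,.309,.02],frame(-7))
E
```

```text
1.2 [0.43471965 0.30931048 0.23072471] 0.5000102755314989 [[-0.12, -0.001, 0.993], [-0.993, -0.001, -0.12], [0.001, -1.0, -0.001]]
[482 132  33  25 357] [498.34453782 144.29691877] [0.66340523 0.31396649 0.038     ] [[0.6436, 0.3208], [0.6491, 0.3298], [0.6811, 0.3079], [0.6757, 0.2985]]
[276 158  11  38 394] [281.17766497 176.37563452] [0.43468547 0.30773147 0.038     ] [[0.4319, 0.3281], [0.4421, 0.3268], [0.4373, 0.2873], [0.4267, 0.2887]]
shift [-0.0, 0.2107, 0.0005] turn [0.04, 0.1, 0.08] |d| 0.211 |w| 0.1
```

View pics/w1.png

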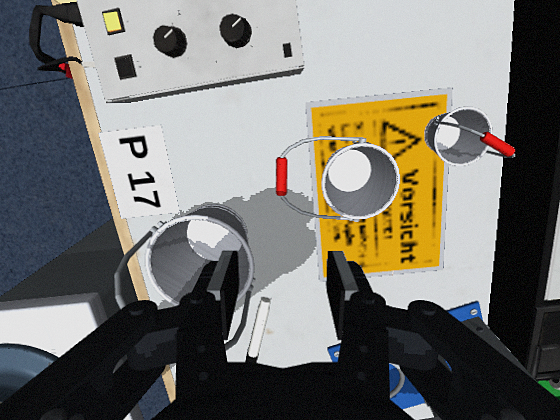

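The grip is in the wrist view at (281,176), which is (0.4347, 0.3077) on the table. It measures 40 x 11 mm and agrees with the first fix. I'll descend and grip it.

{"name": "carry_out", "arguments": {"commands": [0.36, 0.001, 0.05, 0, 0, 0, 0, 0.36, 0.001, 0.1, 0, 0, 0, 0, 0.36, 0.001, 0.14, 0, 0, 0, 0, 0.36, 0.001, 0.17, 0, 0, 0, 0, 0.36, 0.001, 0.19, 0, 0, 0, 0, 0.36, 0.001, 0.205, 0, 0, 0, 0, 0.36, 0.001, 0.21, 0, 0, 0, 0, 0.36, 0.001, 0.21, 0, 0, 0, 0], "squeeze": 40}}

```text
clock: 2.0
ee_pos: [0.4334, 0.309, 0.0201]
tool_rot: [[-0.117, -0.003, 0.993], [-0.993, -0.002, -0.117], [0.002, -1.0, -0.002]]
force: [-0.2, -0.1, 1.3]
gripper_width: 0.361
```

{"name": "carry_out", "arguments": {"commands": [0.2, 0, 0, 0, 0, 0, 0, 0.1, 0, 0, 0, 0, 0, 0, 0, 0, 0, 0, 0, 0, 0, 0, 0, 0, 0, 0, 0, 0, 0, 0, 0, 0, 0, 0, 0, 0, 0, 0, 0, 0, 0, 0, 0, 0, 0, 0, 0, 0, 0], "squeeze": 40}}

```text
clock: 2.7
ee_pos: [0.4334, 0.3094, 0.0202]
tool_rot: [[-0.116, -0.002, 0.993], [-0.993, -0.001, -0.116], [0.001, -1.0, -0.002]]
force: [-0.9, 1.4, -0.0]
gripper_width: 0.118
```

```bash
python3 - <<'E'
from h import *
s=bot.sense(); print(s['clock'],s['ee_pos'],s['force'],s['gripper_width'])
p0=np.array(s['ee_pos']); R0=np.array(s['tool_rot'])
g0=p0-R0[:,1]*bot.tcp_to_grasp; print('grasp',g0)
f=np.array([np.cos(np.radians(-7.3)),np.sin(np.radians(-7.3)),0])
H=g0+f*.080*np.sin(1.75); H[2]=.052; print('hinge',H)
th=np.linspace(1.75,0,19)[1:]
for i,t in enumerate(th):
    g=H-f*.08*np.sin(t)+np.array([0,0,.08*np.cos(t)])
    l=35*(i+1)/18
    Rt=frame(-7.3,l)
    P=g+Rt[:,1]*bot.tcp_to_grasp
    d=R0.T@(P-p0); w=R.from_matrix(R0.T@Rt).as_rotvec(degrees=True)
    print(i+1,np.round(t,2),np.round(d,4).tolist(),np.round(w,1).tolist())
E
```

```text
2.7 [0.43337529 0.30940202 0.02020928] [-0.88843625  1.38875461 -0.01594866] 0.11827088285327153
grasp [0.43341795 0.30942405 0.03890922]
hinge [0.51149876 0.29942167 0.052     ]
1 1.65 [-0.0, -0.0065, -0.0004] [2.1, 0.6, 0.1]
2 1.56 [-0.0, -0.0144, 0.0] [4.0, 0.6, 0.1]
3 1.46 [0.0, -0.0222, 0.0011] [6.0, 0.6, 0.1]
4 1.36 [0.0, -0.0299, 0.003] [7.9, 0.6, 0.0]
5 1.26 [0.0001, -0.0375, 0.0056] [9.8, 0.6, 0.0]
6 1.17 [0.0001, -0.045, 0.0089] [11.8, 0.6, 0.0]
7 1.07 [0.0002, -0.0521, 0.0129] [13.7, 0.6, 0.0]
8 0.97 [0.0003, -0.0589, 0.0176] [15.7, 0.6, -0.0]
9 0.88 [0.0003, -0.0653, 0.0228] [17.6, 0.6, -0.0]
10 0.78 [0.0004, -0.0712, 0.0287] [19.6, 0.6, -0.0]
11 0.68 [0.0005, -0.0766, 0.0351] [21.5, 0.6, -0.0]
12 0.58 [0.0006, -0.0815, 0.0419] [23.5, 0.6, -0.0]
13 0.49 [0.0006, -0.0857, 0.0492] [25.4, 0.6, -0.1]
14 0.39 [0.0007, -0.0893, 0.0568] [27.3, 0.6, -0.1]
15 0.29 [0.0008, -0.0922, 0.0647] [29.3, 0.6, -0.1]
16 0.19 [0.0009, -0.0944, 0.0728] [31.2, 0.6, -0.1]
17 0.1 [0.001, -0.0959, 0.081] [33.2, 0.6, -0.1]
18 0.0 [0.0011, -0.0967, 0.0893] [35.1, 0.6, -0.1]
```

{"name": "carry_out", "arguments": {"commands": [0, 0, -0.0065, 0, 2.1, 0, 0, 0, 0, -0.0144, 0, 4, 0, 0, 0, 0, -0.0222, 0.001, 6, 0, 0, 0, 0, -0.03, 0.003, 8, 0, 0, 0, 0, -0.0375, 0.0056, 10, 0, 0, 0, 0, -0.045, 0.009, 12, 0, 0, 0, 0, -0.052, 0.013, 14, 0, 0, 0, 0, -0.059, 0.0176, 16, 0, 0, 0, 0, -0.0653, 0.0228, 17.6, 0, 0, 0, 0, -0.0712, 0.0287, 19.6, 0, 0]}}

```text
clock: 3.7
ee_pos: [0.4616, 0.3054, 0.0913]
tool_rot: [[-0.117, 0.331, 0.936], [-0.993, -0.041, -0.109], [0.003, -0.943, 0.333]]
force: [-0.4, -0.5, 0.3]
gripper_width: 0.123
```

```bash
python3 - <<'E'
from h import *
s=bot.sense(); print(s['clock'],s['ee_pos'],s['force'],s['gripper_width'])
p0=np.array(s['ee_pos']); R0=np.array(s['tool_rot'])
f=np.array([np.cos(np.radians(-7.3)),np.sin(np.radians(-7.3)),0]); H=np.array([.5115,.2994,.052])
g0=p0-R0[:,1]*bot.tcp_to_grasp; print('radius',np.linalg.norm(g0-H))
for t,l in zip(np.linspace(.78,0,9)[1:],np.linspace(19.6,35,9)[1:]):
    g=H-f*.08*np.sin(t)+np.array([0,0,.08*np.cos(t)]); Rt=frame(-7.3,l)
    print(np.round(R0.T@(g+Rt[:,1]*bot.tcp_to_grasp-p0),4).tolist(),np.round(R.from_matrix(R0.T@Rt).as_rotvec(degrees=True),1).tolist())
E
```

```text
3.7 [0.46155488 0.30535117 0.091295  ] [-0.41280695 -0.54614128  0.28388525] 0.12297201455046418
radius 0.08022690832621568
[-0.0004, -0.0028, 0.0081] [2.1, 0.6, -0.1]
[-0.0003, -0.0051, 0.0162] [4.0, 0.6, -0.1]
[-0.0002, -0.0067, 0.0245] [5.9, 0.6, -0.1]
[-0.0001, -0.0076, 0.0329] [7.8, 0.6, -0.1]
[-0.0, -0.0077, 0.0413] [9.8, 0.6, -0.1]
[0.0001, -0.007, 0.0497] [11.7, 0.6, -0.1]
[0.0002, -0.0057, 0.0579] [13.6, 0.6, -0.1]
[0.0003, -0.0036, 0.066] [15.5, 0.6, -0.1]
```

{"name": "carry_out", "arguments": {"commands": [0, 0, -0.0028, 0.008, 2, 0, 0, 0, 0, -0.005, 0.016, 4, 0, 0, 0, 0, -0.0067, 0.0245, 6, 0, 0, 0, 0, -0.0076, 0.033, 8, 0, 0, 0, 0, -0.0077, 0.041, 10, 0, 0, 0, 0, -0.007, 0.05, 12, 0, 0, 0, 0, -0.0057, 0.058, 13.6, 0, 0, 0, 0, -0.0036, 0.066, 15.5, 0, 0, 0, 0, -0.0036, 0.066, 15.5, 0, 0], "squeeze": 60}}

```text
clock: 4.6
ee_pos: [0.522, 0.2976, 0.1161]
tool_rot: [[-0.117, 0.569, 0.814], [-0.993, -0.071, -0.093], [0.005, -0.82, 0.573]]
force: [-0.6, -1.3, -0.1]
gripper_width: 0.115
```

```bash
python3 - <<'E'
from h import *
s=bot.sense(); print(s['clock'],s['ee_pos'],s['force'],s['gripper_width'])
g=np.array(s['ee_pos'])-np.array(s['tool_rot'])[:,1]*bot.tcp_to_grasp; print('grasp',g)
# lift 60 mm straight up
move(np.array(s['ee_pos'])+[0,0,.06],frame(-7.3,35))
E
```

```text
4.6 [0.52197525 0.29764642 0.11607736] [-0.62666532 -1.25280201 -0.08065316] 0.11543450397127382
grasp [0.51134191 0.29897206 0.13140266]
shift [0.0003, -0.0492, 0.0344] turn [0.04, 0.65, -0.11] |d| 0.06 |w| 0.7
```

{"name": "carry_out", "arguments": {"commands": [0, 0, -0.008, 0.006, 0, 0, 0, 0, 0, -0.016, 0.0115, 0, 0, 0, 0, 0, -0.0245, 0.017, 0, 0, 0, 0, 0, -0.033, 0.023, 0, 0, 0, 0, 0, -0.041, 0.029, 0, 0, 0, 0, 0, -0.049, 0.0345, 0, 0, 0, 0, 0, -0.057, 0.04, 0, 0, 0, 0, 0, -0.0655, 0.046, 0, 0, 0, 0, 0, -0.0655, 0.046, 0, 0, 0]}}

```text
clock: 5.5
ee_pos: [0.5229, 0.2986, 0.1978]
tool_rot: [[-0.117, 0.57, 0.813], [-0.993, -0.069, -0.094], [0.002, -0.819, 0.574]]
force: [-0.2, 1.1, -1.9]
gripper_width: 0.115
```

```bash
python3 - <<'E'
from h import *
a=cap('scene');b=cap('side')
f=lambda im,x,y,w,h:cv2.resize(im[y:y+h,x:x+w],(400,400*h//w),interpolation=cv2.INTER_CUBIC)
cv2.imwrite('pics/crop2.png',np.hstack([f(a['image'],150,90,220,165),f(b['image'],180,180,220,165)]))
s=bot.sense(); print(s['clock'],s['ee_pos'],s['force'],s['gripper_width'])
for P,yw in(([.475,.15,.211],2),([.432,-.03,.211],12.5)):
    Rt=frame(yw,35); move(np.array(P)+Rt[:,1]*bot.tcp_to_grasp,Rt)
E
```

```text
5.6 [0.52203573 0.29816249 0.19621049] [-0.72849103 -0.48405958 -3.09719288] 0.11983276571212714
shift [0.151, -0.0098, -0.0161] turn [0.07, -6.97, 5.19] |d| 0.152 |w| 8.7
shift [0.3329, -0.0219, -0.0348] turn [0.09, -15.58, 11.21] |d| 0.335 |w| 19.2
```

View pics/crop2.png

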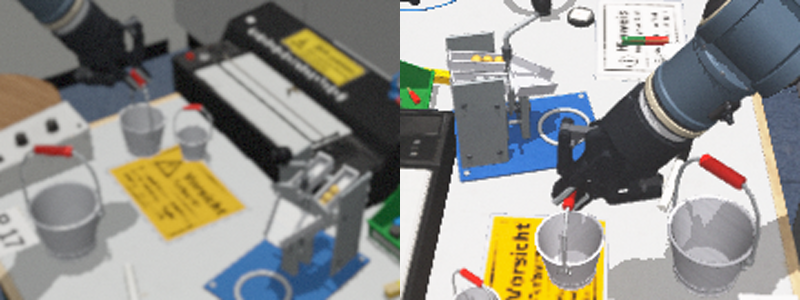

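The pail hangs level from the gripper, at side crop (570,250), and the force reads about 3 N downward. Next I'll carry it to a point in front of the ring.

{"name": "carry_out", "arguments": {"commands": [0, 0.01, 0, -0.001, 0, -0.5, 0.3, 0, 0.025, -0.0015, -0.003, 0, -1, 0.9, 0, 0.045, -0.003, -0.005, 0, -2, 1.5, 0, 0.07, -0.005, -0.007, 0, -3, 2.3, 0, 0.095, -0.006, -0.01, 0, -4.4, 3.3, 0, 0.12, -0.008, -0.013, 0, -5.6, 4.1, 0, 0.145, -0.0095, -0.015, 0, -6.8, 5, 0, 0.165, -0.011, -0.017, 0, -7.7, 5.6, 0, 0.18, -0.012, -0.019, 0, -8.5, 6.1, 0, 0.19, -0.0125, -0.02, 0, -8.9, 6.4]}}

```text
clock: 6.6
ee_pos: [0.4751, 0.11, 0.1945]
tool_rot: [[0.073, 0.569, 0.819], [-0.997, 0.041, 0.06], [0.0, -0.822, 0.57]]
force: [-14.7, -4.0, -15.3]
gripper_width: 0.115
```

```bash
python3 - <<'E'
from h import *
s=bot.sense(); print(s['clock'],s['ee_pos'],s['force'],s['gripper_width'])
for P,yw in(([.432,-.03,.211],12.5),([.432,-.03,.152],12.5)):
    Rt=frame(yw,35); move(np.array(P)+Rt[:,1]*bot.tcp_to_grasp,Rt)
E
```

```text
6.6 [0.47510513 0.10996946 0.19452362] [-14.71601711  -3.99814143 -15.25853861] 0.11538457930473589
shift [0.1349, -0.0252, -0.0344] turn [0.25, -6.79, 4.77] |d| 0.141 |w| 8.3
shift [0.1349, 0.0233, -0.068] turn [0.25, -6.79, 4.77] |d| 0.153 |w| 8.3
```

The force reads higher than the pail alone would give, so I'll look before going on.

```bash
python3 - <<'E'
from h import *
a=cap('scene');b=cap('side')
f=lambda im,x,y,w,h:cv2.resize(im[y:y+h,x:x+w],(400,400*h//w),interpolation=cv2.INTER_CUBIC)
cv2.imwrite('pics/crop3.png',np.hstack([f(a['image'],130,90,260,195),f(b['image'],180,150,260,195)]))
s=bot.sense(); print(s['clock'],s['ee_pos'],s['force'],s['wrist_torque'],s['gripper_width'],s['joint_vel'])
E
```

```text
6.7 [0.47567237 0.11004618 0.19489716] [-0.23901709  1.10536983 -3.77545694] [-0.0073222   0.92024372  0.04542558] 0.11216444454227747 [-0.02176787  0.05279231 -0.01143752 -0.01367886 -0.02636785 -0.03050398
 -0.00265806]
```

View pics/crop3.png

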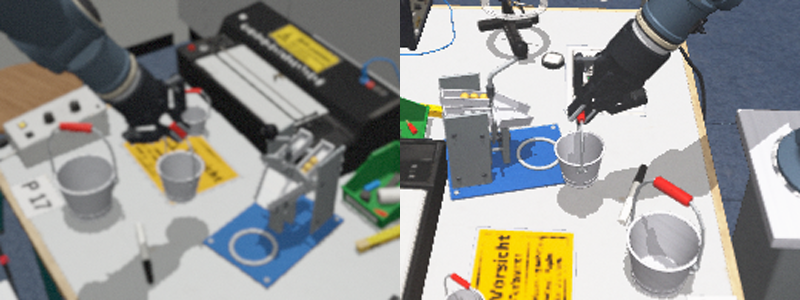

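The picture shows nothing touching: the pail is free at side crop (578,160) and the force is back to -3.8 N, so that was a transient from swinging. I'll continue to the point in front of the ring.

{"name": "carry_out", "arguments": {"commands": [0, 0.006, -0.001, -0.0015, 0, -0.5, 0.3, 0, 0.018, -0.003, -0.0045, 0, -1, 0.7, 0, 0.036, -0.007, -0.009, 0, -2, 1.3, 0, 0.056, -0.0105, -0.014, 0, -3, 2, 0, 0.076, -0.014, -0.0195, 0, -4, 2.7, 0, 0.096, -0.018, -0.0245, 0, -5, 3.4, 0, 0.113, -0.021, -0.029, 0, -5.8, 4, 0, 0.125, -0.0235, -0.032, 0, -6.4, 4.4, 0, 0.132, -0.025, -0.034, 0, -6.8, 4.8, 0, 0.135, -0.0255, -0.035, 0, -6.8, 4.8]}}

```text
clock: 7.7
ee_pos: [0.4395, 0.0111, 0.1917]
tool_rot: [[0.185, 0.503, 0.844], [-0.983, 0.1, 0.156], [-0.005, -0.858, 0.513]]
force: [-0.7, 0.6, -2.1]
gripper_width: 0.114
```

```bash
python3 - <<'E'
from h import *
s=bot.sense(); print(s['clock'],s['ee_pos'],s['force'],s['gripper_width'])
for P,yw in(([.432,-.03,.153],12.5),([.529,-.008,.153],12.5)):
    Rt=frame(yw,35); move(np.array(P)+Rt[:,1]*bot.tcp_to_grasp,Rt)
E
```

```text
7.7 [0.43954679 0.011143   0.19172744] [-0.70775792  0.6097704  -2.12303428] 0.11444285931056108
shift [0.039, 0.044, -0.0313] turn [4.12, -1.69, 0.74] |d| 0.067 |w| 4.5
shift [0.0353, 0.095, 0.054] turn [4.12, -1.69, 0.74] |d| 0.115 |w| 4.5
```

The arm can't fold that close with the lean, so I'll line up 35 mm before the ring instead. That is still outside the chute.

```bash
python3 - <<'E'
from h import *
for P,yw in(([.485,-.018,.200],12.5),([.485,-.018,.153],12.5)):
    Rt=frame(yw,36); move(np.array(P)+Rt[:,1]*bot.tcp_to_grasp,Rt)
E
```

```text
shift [0.0367, 0.0315, 0.0397] turn [5.12, -1.69, 0.75] |d| 0.063 |w| 5.4
shift [0.037, 0.0718, 0.0156] turn [5.12, -1.69, 0.75] |d| 0.082 |w| 5.4
```

{"name": "carry_out", "arguments": {"commands": [0, 0.006, 0.005, 0.006, 1, -0.3, 0.1, 0, 0.014, 0.012, 0.015, 2, -0.7, 0.3, 0, 0.024, 0.021, 0.026, 3.4, -1.1, 0.5, 0, 0.032, 0.028, 0.035, 4.5, -1.5, 0.7, 0, 0.037, 0.0315, 0.04, 5.1, -1.7, 0.75, 0, 0.037, 0.04, 0.0345, 5.1, -1.7, 0.75, 0, 0.037, 0.052, 0.027, 5.1, -1.7, 0.75, 0, 0.037, 0.064, 0.02, 5.1, -1.7, 0.75, 0, 0.037, 0.0718, 0.0156, 5.1, -1.7, 0.75, 0, 0.037, 0.0718, 0.0156, 5.1, -1.7, 0.75]}}

```text
clock: 8.7
ee_pos: [0.4965, -0.0228, 0.1677]
tool_rot: [[0.223, 0.533, 0.816], [-0.975, 0.132, 0.18], [-0.012, -0.836, 0.549]]
force: [-0.5, -1.0, -2.6]
gripper_width: 0.119
```

```bash
python3 - <<'E'
from h import *
a=cap('scene');b=cap('side')
f=lambda im,x,y,w,h:cv2.resize(im[y:y+h,x:x+w],(400,400*h//w),interpolation=cv2.INTER_CUBIC)
cv2.imwrite('pics/crop4.png',np.hstack([f(a['image'],240,160,120,120),f(b['image'],190,150,140,140)]))
s=bot.sense(); print(s['clock'],s['ee_pos'],s['force'],s['gripper_width'],np.round(s['tool_rot'],3).tolist())
print('grasp',np.array(s['ee_pos'])-np.array(s['tool_rot'])[:,1]*bot.tcp_to_grasp)
for P in([.529,-.008,.152],[.529,-.008,.139]):
    Rt=frame(12.5,36); move(np.array(P)+Rt[:,1]*bot.tcp_to_grasp,Rt)
# where ring centre and pail points should appear
print(proj(b,[[.529,-.008,.006],[.547,-.0,.094]]),proj(a,[[.529,-.008,.006],[.547,0,.094]]))
E
```

```text
8.8 [ 0.49676354 -0.02327396  0.1687567 ] [ 0.19166123 -0.83803984 -2.87156732] 0.11418295212439968 [[0.222, 0.535, 0.815], [-0.975, 0.132, 0.179], [-0.011, -0.835, 0.551]]
grasp [ 0.4867624  -0.02573596  0.18436458]
shift [-0.0073, 0.0519, 0.0206] turn [2.59, -0.1, -0.73] |d| 0.056 |w| 2.7
shift [-0.0072, 0.0628, 0.0135] turn [2.59, -0.1, -0.73] |d| 0.065 |w| 2.7
[[270.9695765  250.70438581]
 [263.89050176 228.29475482]] [[292.16896491 250.59472203]
 [297.05831609 222.20693675]]
```

View pics/crop4.png

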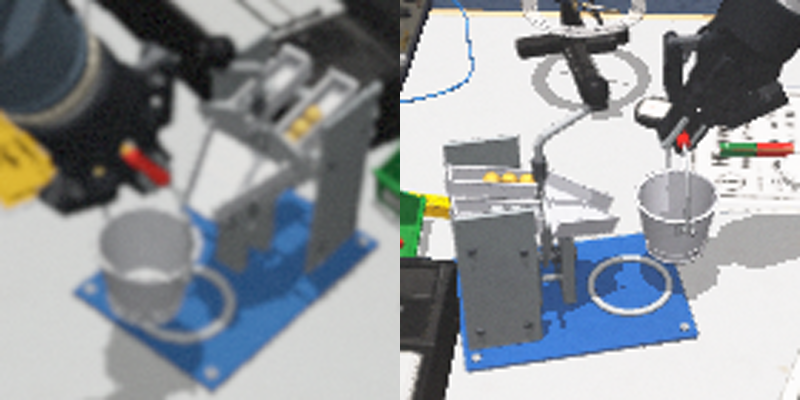

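```bash
python3 - <<'E'
from h import *
s=bot.sense(); print(np.round(s['joints'],3), np.round(s['joint_vel'],3))
Rt=frame(12.5,36)
for P in([.489,-.017,.152],):
     move(np.array(P)+Rt[:,1]*bot.tcp_to_grasp,Rt)
     move(np.array(P)+Rt[:,1]*bot.tcp_to_grasp,frame(12.5,32))
E
```

```text
[-0.09   0.079  0.163  2.394 -1.041  0.211  1.268] [-0.048 -0.017  0.042 -0.003 -0.002  0.003 -0.001]
shift [-0.0074, 0.0293, -0.0136] turn [2.59, -0.1, -0.73] |d| 0.033 |w| 2.7
shift [-0.0074, 0.0293, -0.0136] turn [-1.41, -0.07, -0.73] |d| 0.033 |w| 1.6
```

The wrist is the limit: q5 is at -1.04 and q6 at 0.21, because the yaw puts the tool left of the arm's plane. A yaw of about -8° is 20° off the feeder's y, which is allowed, and it puts q5 on its free side. I'll reduce the lean, turn, then lean again.

```bash
python3 - <<'E'
from h import *
for P,y,l in(([.487,-.018,.184],-8,22),([.487,-.018,.184],-8,33)):
    Rt=frame(y,l); move(np.array(P)+Rt[:,1]*bot.tcp_to_grasp,Rt)
E
```

```text
shift [-0.0048, 0.0008, -0.0027] turn [-11.17, 18.17, -10.28] |d| 0.006 |w| 23.7
shift [-0.0037, 0.001, 0.0007] turn [-0.29, 17.07, -11.95] |d| 0.004 |w| 20.8
```

{"name": "carry_out", "arguments": {"commands": [0, -0.001, 0, -0.001, -4, 4, -2.2, 0, -0.002, 0, -0.002, -8, 8, -4.5, 0, -0.004, 0.001, -0.003, -11.2, 13, -7.4, 0, -0.005, 0.001, -0.003, -11.2, 18.2, -10.3, 0, -0.005, 0.001, -0.002, -11.2, 18.2, -10.3, 0, -0.004, 0.001, -0.002, -8, 18, -11, 0, -0.004, 0.001, -0.001, -4, 17.5, -11.5, 0, -0.004, 0.001, 0.001, -0.3, 17.1, -12, 0, -0.004, 0.001, 0.001, -0.3, 17.1, -12]}}

```text
clock: 9.7
ee_pos: [0.4924, -0.0255, 0.1626]
tool_rot: [[-0.123, 0.473, 0.872], [-0.992, -0.083, -0.095], [0.027, -0.877, 0.479]]
force: [-0.2, -0.8, -2.8]
gripper_width: 0.113
```

```bash
python3 - <<'E'
from h import *
s=bot.sense(); print(s['clock'],np.round(s['joints'],3),s['force']); Rt=np.array(s['tool_rot'])
print('grasp',np.array(s['ee_pos'])-Rt[:,1]*bot.tcp_to_grasp,'lean',np.degrees(np.arccos(-Rt[2,1])),'yaw',np.degrees(np.arctan2(Rt[1,2],Rt[0,2])))
for P,y,l in(([.487,-.018,.152],-8,33),):
    Rt=frame(y,l); move(np.array(P)+Rt[:,1]*bot.tcp_to_grasp,Rt)
E
```

```text
9.7 [-0.325  0.078  0.216  2.374  0.527  0.24  -0.716] [-0.18798637 -0.79217126 -2.78115393]
grasp [ 0.48351234 -0.02393536  0.17899094] lean 28.688369947775236 yaw -6.232167872175688
shift [-0.0073, 0.0248, -0.009] turn [4.34, 1.59, 0.88] |d| 0.027 |w| 4.7
```

{"name": "carry_out", "arguments": {"commands": [0, -0.002, 0.003, -0.001, 1, 0.4, 0.2, 0, -0.004, 0.006, -0.003, 2, 0.8, 0.4, 0, -0.0055, 0.012, -0.005, 3, 1.2, 0.6, 0, -0.007, 0.018, -0.007, 4, 1.6, 0.8, 0, -0.007, 0.025, -0.009, 4.3, 1.6, 0.9, 0, -0.007, 0.025, -0.009, 4.3, 1.6, 0.9, 0, -0.007, 0.025, -0.009, 4.3, 1.6, 0.9, 0, -0.007, 0.025, -0.009, 4.3, 1.6, 0.9]}}

```text
clock: 10.5
ee_pos: [0.4971, -0.02, 0.136]
tool_rot: [[-0.14, 0.538, 0.831], [-0.99, -0.076, -0.117], [0.0, -0.839, 0.544]]
force: [-0.5, 0.3, -2.7]
gripper_width: 0.116
```

```bash
python3 - <<'E'
from h import *
s=bot.sense(); print(s['clock'],np.round(s['joints'],3),s['force']); Rt=np.array(s['tool_rot'])
print('grasp',np.array(s['ee_pos'])-Rt[:,1]*bot.tcp_to_grasp,'lean',np.degrees(np.arccos(-Rt[2,1])),'yaw',np.degrees(np.arctan2(Rt[1,2],Rt[0,2])))
for P,y,l in(([.487,-.018,.152],-8,33),([.529,-.008,.152],-8,33),):
    Rt=frame(y,l); move(np.array(P)+Rt[:,1]*bot.tcp_to_grasp,Rt)
E
```

```text
10.5 [ 0.259  0.168 -0.426  2.412  1.5    0.222 -1.717] [-0.48622004  0.3437393  -2.6584449 ]
grasp [ 0.48703817 -0.01854576  0.15172307] lean 32.927274596122174 yaw -8.020426481592938
shift [-0.0005, -0.0003, 0.0001] turn [0.07, -0.02, 0.01] |d| 0.001 |w| 0.1
shift [-0.0163, 0.0216, 0.0338] turn [0.07, -0.02, 0.01] |d| 0.043 |w| 0.1
```

The pose is reached exactly. Now in over the ring, keeping that height: foot at 20 mm, rim at 80 mm under the 90 mm chute.

{"name": "carry_out", "arguments": {"commands": [0, -0.002, 0.002, 0.004, 0, 0, 0, 0, -0.005, 0.006, 0.01, 0, 0, 0, 0, -0.009, 0.012, 0.018, 0, 0, 0, 0, -0.013, 0.017, 0.026, 0, 0, 0, 0, -0.0155, 0.0205, 0.032, 0, 0, 0, 0, -0.0165, 0.022, 0.0345, 0, 0, 0, 0, -0.0165, 0.022, 0.0345, 0, 0, 0, 0, -0.0165, 0.022, 0.0345, 0, 0, 0]}}

```text
clock: 11.3
ee_pos: [0.5396, -0.0096, 0.1361]
tool_rot: [[-0.14, 0.538, 0.831], [-0.99, -0.076, -0.117], [0.0, -0.84, 0.543]]
force: [0.2, -0.9, -2.6]
gripper_width: 0.115
```

```bash
python3 - <<'E'
from h import *
a=cap('scene');b=cap('side')
f=lambda im,x,y,w,h:cv2.resize(im[y:y+h,x:x+w],(400,400*h//w),interpolation=cv2.INTER_CUBIC)
cv2.imwrite('pics/crop5.png',np.hstack([f(a['image'],260,170,90,108),f(b['image'],210,170,100,120)]))
s=bot.sense(); print(s['clock'],np.round(s['joints'],3),s['force']); Rt=np.array(s['tool_rot'])
g=np.array(s['ee_pos'])-Rt[:,1]*bot.tcp_to_grasp
print('grasp',g,'lean',np.degrees(np.arccos(-Rt[2,1])),'yaw',np.degrees(np.arctan2(Rt[1,2],Rt[0,2])))
for P,y,l in(([.530,-.008,.1375],-8,33),):
    Rt=frame(y,l); move(np.array(P)+Rt[:,1]*bot.tcp_to_grasp,Rt)
E
```

```text
11.4 [ 0.242  0.234 -0.436  2.326  1.412  0.26  -1.628] [ 0.22055208  0.21675691 -2.16693794]
grasp [ 0.52934791 -0.00817243  0.15179812] lean 32.89594578979124 yaw -8.031612850842365
shift [-0.0003, 0.0123, -0.0072] turn [0.1, -0.03, 0.04] |d| 0.014 |w| 0.1
```

View pics/crop5.png

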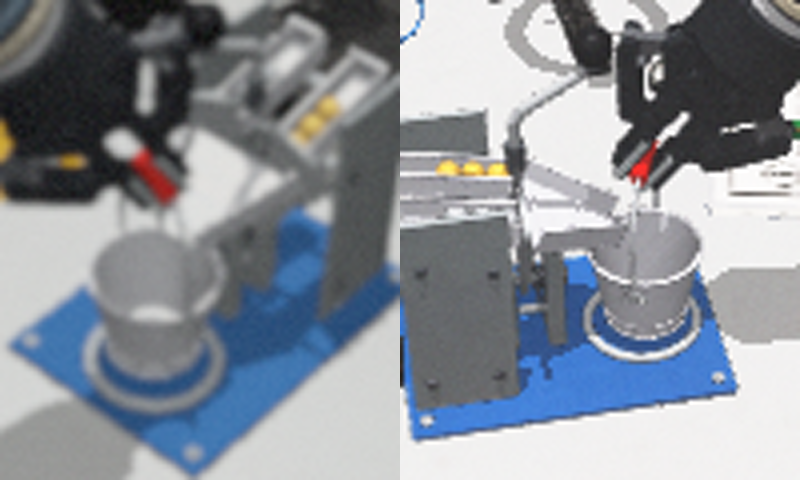

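The pail's foot is centred over the ring: foot (648,325) and ring (645,328) in the side half, and the rim is under the chute. Lowering.

{"name": "carry_out", "arguments": {"commands": [0, 0, 0.003, -0.002, 0, 0, 0, 0, 0, 0.006, -0.004, 0, 0, 0, 0, 0, 0.009, -0.006, 0, 0, 0, 0, 0, 0.011, -0.0075, 0, 0, 0, 0, 0, 0.012, -0.008, 0, 0, 0, 0, 0, 0.0125, -0.0085, 0, 0, 0, 0, 0, 0.0125, -0.0085, 0, 0, 0, 0, 0, 0.0125, -0.0085, 0, 0, 0]}}

```text
clock: 12.2
ee_pos: [0.5419, -0.0097, 0.1239]
tool_rot: [[-0.14, 0.543, 0.828], [-0.99, -0.078, -0.116], [0.001, -0.836, 0.549]]
force: [-0.1, 0.2, 7.6]
gripper_width: 0.119
```

```bash
python3 - <<'E'
from h import *
a=cap('scene');b=cap('side')
f=lambda im,x,y,w,h:cv2.resize(im[y:y+h,x:x+w],(400,400*h//w),interpolation=cv2.INTER_CUBIC)
cv2.imwrite('pics/crop6.png',np.hstack([f(a['image'],260,170,90,108),f(b['image'],210,170,100,120)]))
s=bot.sense(); print(s['clock'],s['ee_pos'],s['force']); Rt=np.array(s['tool_rot'])
print('grasp',np.array(s['ee_pos'])-Rt[:,1]*bot.tcp_to_grasp)
E
```

```text
12.3 [ 0.54181304 -0.0097459   0.12388833] [ 0.42281176 -0.89389762  7.63557394]
grasp [ 0.53165723 -0.00829624  0.13952316]
```

View pics/crop6.png

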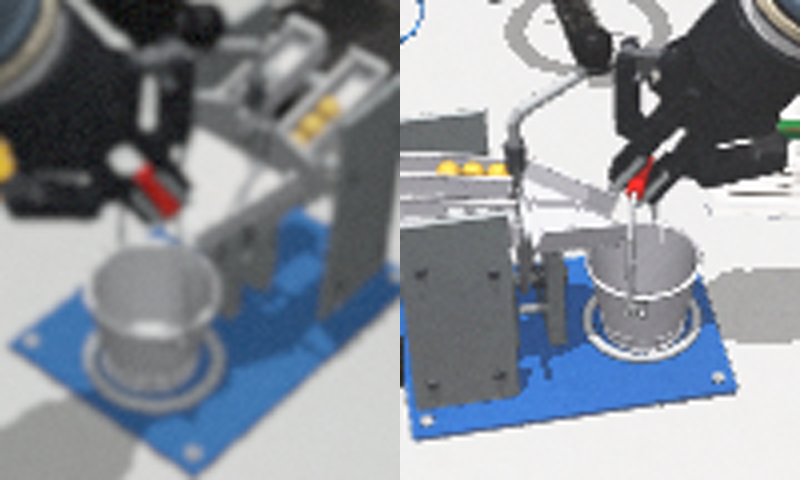

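The force went to +7.6 N with the foot about 7 mm above the table, so the pail stands on the plate inside the ring. The side half shows the ring all round the foot, centred at (645,330). Releasing and backing out along the tool axis.

{"name": "carry_out", "arguments": {"commands": [0.13, 0, 0, 0, 0, 0, 0, 0.17, 0, 0, 0, 0, 0, 0, 0.22, 0, 0, 0, 0, 0, 0, 0.28, 0, 0, 0, 0, 0, 0, 0.28, 0, 0, 0, 0, 0, 0, 0.28, 0, -0.01, 0, 0, 0, 0, 0.28, 0, -0.025, 0, 0, 0, 0, 0.28, 0, -0.045, 0, 0, 0, 0, 0.28, 0, -0.07, 0, 0, 0, 0, 0.28, 0, -0.1, 0, 0, 0, 0]}}

```text
clock: 13.3
ee_pos: [0.4913, -0.0032, 0.2011]
tool_rot: [[-0.141, 0.542, 0.828], [-0.99, -0.079, -0.117], [0.002, -0.837, 0.548]]
force: [-0.1, 0.3, 0.1]
gripper_width: 0.282
```

```bash
python3 - <<'E'
from h import *
a=cap('scene');b=cap('side');w=cap('wrist')
f=lambda im,x,y,w,h:cv2.resize(im[y:y+h,x:x+w],(400,400*h//w),interpolation=cv2.INTER_CUBIC)
W=cv2.resize(w['image'],(400,300))
top=np.hstack([f(a['image'],250,160,110,80+2),f(b['image'],210,170,120,90)][:2] if False else [f(a['image'],250,170,112,84),f(b['image'],210,190,120,90)])
cv2.imwrite('pics/crop7.png',np.vstack([top,np.hstack([W,W*0])]))
s=bot.sense(); print(s['clock'],np.round(s['joints'],3),s['ee_pos'],s['force'],s['gripper_width'])
E
```

```text
13.45 [ 0.38   0.025 -0.57   2.348  0.75   0.288 -1.001] [ 0.49237016 -0.00389391  0.20209893] [-0.66597987 -0.4762129  -0.58269178] 0.2790708180964544
```

View pics/crop7.png

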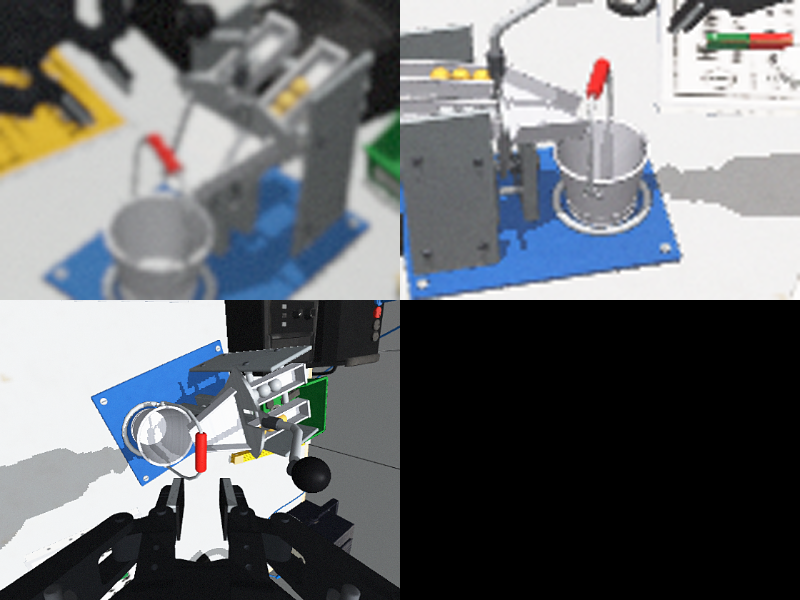

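The pail is upright in the ring, and its bail stays upright against the stop. The wrist view shows the steel balls at (265,385) of that quarter, in the +y track beside the near cheek. Brass is at (292,412) in the -y track, so the lever goes towards +y. Next I'll fix the knob and go to its -y side.

```bash
python3 - <<'E'
from h import *
a=load('scene');b=load('side');w=load('wrist')
g=cv2.cvtColor(w['image'],cv2.COLOR_BGR2GRAY)[205:290,395:480]
k,l,st,ce=cv2.connectedComponentsWithStats((g<70).astype(np.uint8)); i=1+np.argmax(st[1:,4]); kw=ce[i]+[395,205]; print(st[i],kw)
print('knob w+scene',tri(w,kw,a,(305.5,175.6)),'w+side',tri(w,kw,b,(259,182.5)),'w z=.24',onz(w,kw,.24))
th=np.radians(12.5);fx=np.array([np.cos(th),np.sin(th),0]);fy=np.array([-fx[1],fx[0],0]);O=np.array([.529,-.008,0])+.08*fx
print('model knob',O-.05*fx+[0,0,.24])
for y in(23,-23): print('track',y,proj(w,[O+.03*fx+fy*y/1000+[0,0,.13]])*400/560+[0,300])
move(np.array([.571,-.062,.30]),frame(12.5)); move(np.array([.571,-.062,.218]),frame(12.5))
E
```

```text
[   7    0   61   65 2411] [432.83824139 243.04437993]
knob w+scene (array([ 0.56122494, -0.00547978,  0.23969542]), np.float64(0.0003619501898514797)) w+side (array([ 0.55739379, -0.00217057,  0.24014814]), np.float64(0.0037821977230243498)) w z=.24 [ 0.56039269 -0.0050524   0.24      ]
model knob [ 0.55828888 -0.00150681  0.24      ]
track 23 [[261.03941172 386.0278676 ]]
track -23 [[267.43527994 420.9527382 ]]
shift [0.0466, -0.0341, 0.1257] turn [-33.06, -20.06, 6.18] |d| 0.138 |w| 39.2
shift [0.0463, 0.0343, 0.0805] turn [-33.06, -20.06, 6.18] |d| 0.099 |w| 39.2
```

```bash
python3 - <<'E'
from h import *
move([.48,-.06,.30],np.array(bot.sense()['tool_rot'])); move([.50,-.08,.31],frame(12.5)); move([.573,-.066,.30],frame(12.5))
E
```

```text
shift [0.0576, -0.0839, 0.0503] turn [0.0, 0.0, 0.0] |d| 0.114 |w| 0.0
shift [0.0745, -0.0797, 0.0747] turn [-33.06, -20.06, 6.18] |d| 0.132 |w| 39.2
shift [0.0502, -0.0327, 0.1279] turn [-33.06, -20.06, 6.18] |d| 0.141 |w| 39.2
```

{"name": "carry_out", "arguments": {"commands": [0.28, 0.025, -0.04, 0.025, 0, 0, 0, 0.1, 0.058, -0.084, 0.05, 0, 0, 0, 0, 0.062, -0.083, 0.056, -7, -4, 1.2, 0, 0.066, -0.082, 0.062, -14, -8, 2.5, 0, 0.07, -0.081, 0.068, -21, -12.5, 4, 0, 0.074, -0.08, 0.074, -28, -17, 5, 0, 0.0745, -0.08, 0.075, -33, -20, 6.2, 0, 0.0745, -0.08, 0.075, -33, -20, 6.2, 0, 0.0745, -0.08, 0.075, -33, -20, 6.2]}}

```text
clock: 14.35
ee_pos: [0.5019, -0.0811, 0.3082]
tool_rot: [[0.214, -0.002, 0.977], [-0.977, -0.001, 0.214], [0.0, -1.0, -0.002]]
force: [-0.2, 0.4, 0.3]
gripper_width: 0.001
```

```bash
python3 - <<'E'
from h import *
s=bot.sense(); print(s['clock'],np.round(s['joints'],3),s['ee_pos'],s['force'],s['gripper_width'],np.round(s['tool_rot'],3).tolist())
move([.573,-.066,.30],frame(12.5)); move([.573,-.066,.218],frame(12.5))
E
```

```text
14.35 [ 0.413  0.157 -0.38   1.799  0.063  1.2    0.23 ] [ 0.50193419 -0.08113902  0.30815071] [-0.15240945  0.36674218  0.28491366] 0.0010090401725090792 [[0.214, -0.002, 0.977], [-0.977, -0.001, 0.214], [0.0, -1.0, -0.002]]
shift [0.0004, 0.008, 0.0727] turn [0.13, -0.14, 0.0] |d| 0.073 |w| 0.2
shift [0.0004, 0.09, 0.0729] turn [0.13, -0.14, 0.0] |d| 0.116 |w| 0.2
```

{"name": "carry_out", "arguments": {"commands": [0, 0, 0.008, 0.04, 0, 0, 0, 0, 0, 0.008, 0.073, 0, 0, 0, 0, 0, 0.03, 0.073, 0, 0, 0, 0, 0, 0.06, 0.073, 0, 0, 0, 0, 0, 0.085, 0.073, 0, 0, 0, 0, 0, 0.09, 0.073, 0, 0, 0, 0, 0, 0.09, 0.073, 0, 0, 0]}}

```text
clock: 15.05
ee_pos: [0.5721, -0.0659, 0.2169]
tool_rot: [[0.213, -0.004, 0.977], [-0.977, -0.002, 0.213], [0.001, -1.0, -0.005]]
force: [0.2, 0.0, 0.5]
gripper_width: 0.005
```

{"name": "carry_out", "arguments": {"commands": [0, -0.015, 0, 0, 0, 0, 0, 0, -0.03, 0, 0, 0, 0, 0, 0, -0.035, 0, 0, 0, 0, 0, 0, -0.04, 0, 0, 0, 0, 0, 0, -0.045, 0, 0, 0, 0, 0, 0, -0.045, 0, 0, 0, 0, 0]}}

```text
clock: 15.65
ee_pos: [0.5626, -0.0213, 0.2172]
tool_rot: [[0.214, -0.004, 0.977], [-0.977, -0.001, 0.214], [0.001, -1.0, -0.004]]
force: [0.7, -0.7, -0.3]
gripper_width: -0.0
```

```bash
python3 - <<'E'
from h import *
s=bot.sense(); print(s['clock'],s['ee_pos'],s['force'])
fy=np.array([-.216,.976,0]); K=np.array([.559,-.004,.24]); print('tcp along fy from knob',(np.array(s['ee_pos'])-K)@fy,'force fy',np.array(s['force'])@fy)
E
```

```text
15.65 [ 0.56255748 -0.02125124  0.21721218] [ 0.72183547 -0.69299577 -0.34147726]
tcp along fy from knob -0.017605630413915878 force fy -0.8322803346930374
```

{"name": "carry_out", "arguments": {"commands": [0, -0.012, 0, 0, 0, 0, 0, 0, -0.025, 0, 0, 0, 0, 0, 0, -0.037, 0, 0, 0, 0, 0, 0, -0.046, 0, 0, 0, 0, 0, 0, -0.051, 0, 0, 0, 0, 0, 0, -0.053, 0, 0, 0, 0, 0, 0, -0.053, 0, 0, 0, 0, 0]}}

```text
clock: 16.35
ee_pos: [0.5509, 0.0283, 0.2167]
tool_rot: [[0.213, -0.005, 0.977], [-0.977, -0.005, 0.213], [0.004, -1.0, -0.006]]
force: [0.6, -7.8, -4.2]
gripper_width: 0.002
```

```bash
python3 - <<'E'
from h import *
s=bot.sense(); print(s['clock'],s['ee_pos'],s['force'])
fy=np.array([-.216,.976,0]); K=np.array([.559,-.004,.24]); print('tcp along fy from knob',(np.array(s['ee_pos'])-K)@fy,'force fy',np.array(s['force'])@fy)
E
```

```text
16.35 [0.55092525 0.02832834 0.21666463] [ 0.59615151 -7.83588836 -4.22155712]
tcp along fy from knob 0.03329660145145758 force fy -7.776595768147649
```

The force is 7.8 N, above the 3.7 N spring, at the expected travel, so the lever is at its stop. I'll hold it there.

{"name": "carry_out", "arguments": {"commands": [0, -0.001, 0, 0, 0, 0, 0, 0, -0.001, 0, 0, 0, 0, 0, 0, -0.001, 0, 0, 0, 0, 0, 0, -0.001, 0, 0, 0, 0, 0, 0, -0.001, 0, 0, 0, 0, 0, 0, -0.001, 0, 0, 0, 0, 0, 0, -0.001, 0, 0, 0, 0, 0, 0, -0.001, 0, 0, 0, 0, 0, 0, -0.001, 0, 0, 0, 0, 0, 0, -0.001, 0, 0, 0, 0, 0]}}

```text
clock: 17.35
ee_pos: [0.5509, 0.0282, 0.2166]
tool_rot: [[0.212, -0.005, 0.977], [-0.977, -0.006, 0.212], [0.005, -1.0, -0.006]]
force: [0.3, -5.8, -2.4]
gripper_width: -0.003
```

{"name": "carry_out", "arguments": {"commands": [0, 0, 0, 0, 0, 0, 0, 0, 0, 0, 0, 0, 0, 0, 0, 0, 0, 0, 0, 0, 0, 0, 0, 0, 0, 0, 0, 0, 0, 0, 0, 0, 0, 0, 0, 0, 0, 0, 0, 0, 0, 0, 0, 0, 0, 0, 0, 0, 0, 0, 0, 0, 0, 0, 0, 0, 0, 0, 0, 0, 0, 0, 0, 0, 0, 0, 0, 0, 0, 0]}}

```text
clock: 18.35
ee_pos: [0.5509, 0.0281, 0.2166]
tool_rot: [[0.212, -0.005, 0.977], [-0.977, -0.006, 0.212], [0.005, -1.0, -0.006]]
force: [0.4, -5.3, -1.4]
gripper_width: 0.002
```

{"name": "carry_out", "arguments": {"commands": [0, 0, 0, 0, 0, 0, 0, 0, 0, 0, 0, 0, 0, 0, 0, 0, 0, 0, 0, 0, 0, 0, 0, 0, 0, 0, 0, 0, 0, 0, 0, 0, 0, 0, 0, 0, 0, 0, 0, 0, 0, 0, 0, 0, 0, 0, 0, 0, 0, 0, 0, 0, 0, 0, 0, 0, 0, 0, 0, 0, 0, 0, 0, 0, 0, 0, 0, 0, 0, 0]}}

```text
clock: 19.35
ee_pos: [0.5509, 0.0281, 0.2166]
tool_rot: [[0.212, -0.005, 0.977], [-0.977, -0.006, 0.212], [0.005, -1.0, -0.006]]
force: [0.4, -5.1, -1.0]
gripper_width: -0.0
```

```bash
python3 - <<'E'
from h import *
a=cap('scene');b=cap('side');w=cap('wrist')
f=lambda im,x,y,w,h:cv2.resize(im[y:y+h,x:x+w],(400,300),interpolation=cv2.INTER_CUBIC)
cv2.imwrite('pics/crop8.png',np.vstack([np.hstack([f(a['image'],256,170,112,84),f(b['image'],200,190,108,81)]),np.hstack([cv2.resize(w['image'],(400,300)),f(w['image'],140,60,280,210)])]))
s=bot.sense(); print(s['clock'],s['ee_pos'],s['force'])
E
```

```text
19.5 [0.55093189 0.02816501 0.21664968] [ 0.13114968 -4.13886199 -2.28440762]
```

View pics/crop8.png

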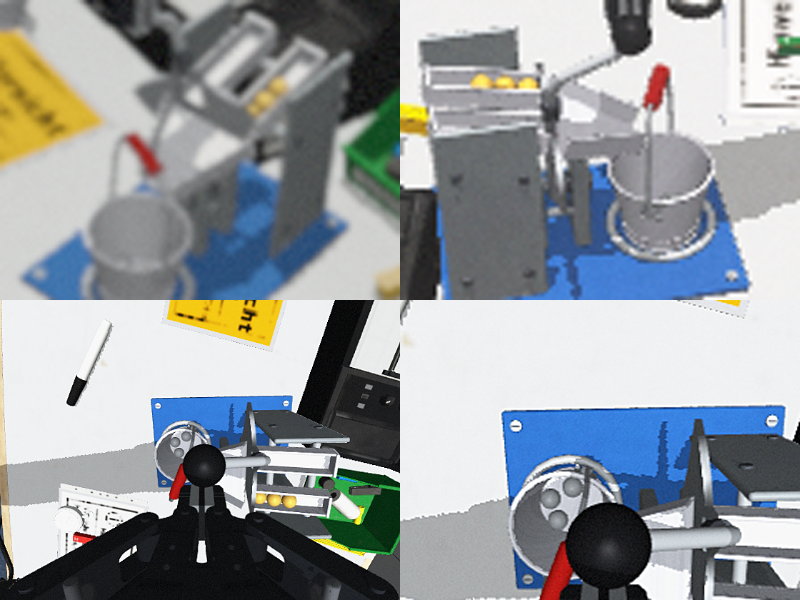

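Three steel balls lie in the pail, at crop (555,487), (573,493) and (555,518). The steel track is empty and all three brass balls are still in place. I'll let the lever back gently and withdraw.

{"name": "carry_out", "arguments": {"commands": [0, 0.008, 0, 0, 0, 0, 0, 0, 0.018, 0, 0, 0, 0, 0, 0, 0.028, 0, 0, 0, 0, 0, 0, 0.038, 0, 0, 0, 0, 0, 0, 0.048, 0, 0, 0, 0, 0, 0, 0.058, 0, 0, 0, 0, 0, 0, 0.07, 0, 0, 0, 0, 0, 0, 0.085, 0, 0, 0, 0, 0, 0, 0.1, 0, 0, 0, 0, 0, 0, 0.11, 0, 0, 0, 0, 0]}}

```text
clock: 20.5
ee_pos: [0.5744, -0.0816, 0.2171]
tool_rot: [[0.21, -0.005, 0.978], [-0.978, -0.007, 0.21], [0.006, -1.0, -0.006]]
force: [-0.5, -0.2, -0.7]
gripper_width: -0.003
```

{"name": "carry_out", "arguments": {"commands": [0, 0, -0.03, 0, 0, 0, 0, 0, 0, -0.06, 0, 0, 0, 0, 0, 0, -0.09, 0, 0, 0, 0, 0, 0, -0.1, 0, 0, 0, 0, 0, 0, -0.1, 0, 0, 0, 0, 0, 0, -0.1, 0, 0, 0, 0, 0, 0, -0.1, 0, 0, 0, 0, 0, 0, -0.1, 0, 0, 0, 0]}}

```text
clock: 21.3
ee_pos: [0.5743, -0.081, 0.3156]
tool_rot: [[0.21, -0.007, 0.978], [-0.978, -0.007, 0.21], [0.005, -1.0, -0.009]]
force: [-0.0, -0.5, -0.4]
gripper_width: -0.0
```

```bash
python3 - <<'E'
from h import *
a=cap('scene');b=cap('side');w=cap('wrist')
f=lambda im,x,y,w,h:cv2.resize(im[y:y+h,x:x+w],(400,300),interpolation=cv2.INTER_CUBIC)
cv2.imwrite('pics/crop9.png',np.vstack([np.hstack([f(a['image'],120,120,320,240),f(b['image'],190,150,140,105)]),np.hstack([cv2.resize(w['image'],(400,300)),f(b['image'],180,100,240,180)])]))
s=bot.sense(); print(s['clock'],s['ee_pos'],s['force'])
E
```

```text
21.45 [ 0.57470884 -0.08090051  0.31638503] [-0.36171716  0.14096695  0.60342177]
```

View pics/crop9.png

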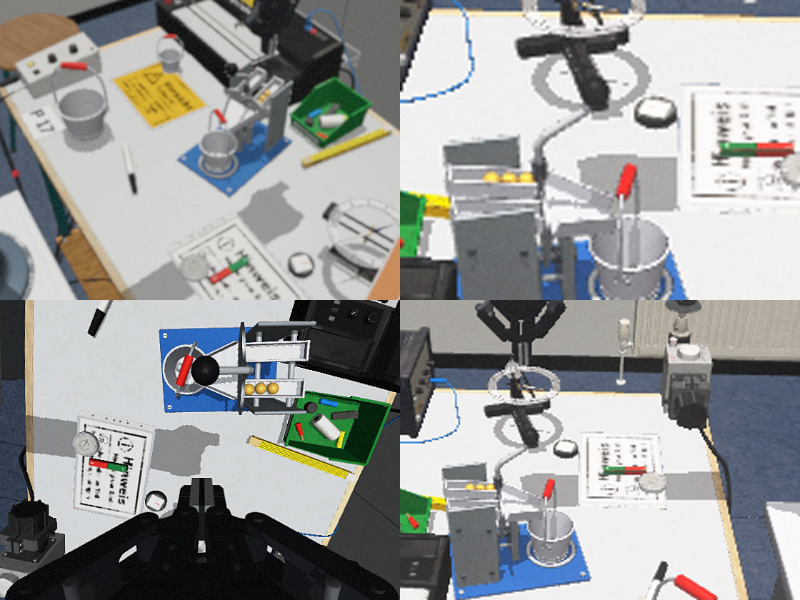

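The lever is centred again: the knob is on the feeder's mid-line at wrist quarter (206,371). The pail is upright in the ring at (183,371) and the brass balls are untouched at (262,387). The bystanders haven't moved and the gripper is clear, so I'm handing in.

```bash
python3 -c "
from h import *
print(bot.close_job())"
```

```text
the job is handed in; nothing more can be done
None
```

The job is done and handed in at about 21.5 s of the 64 s allowed. I raised the middle pail's bail, carried the pail by its red grip and set it down inside the ring under the chute. I then let go, held the lever at its +y stop for about 3 s, and let it return to the middle.

**Last checks:**
- **Balls:** three steel balls were seen in the pail while the lever was held over. The steel track was empty and all three brass balls were still behind the shutter.
- **Final state:** the last pictures show the lever back in the middle, the pail upright in the ring and the bystanders where they were. The gripper is clear and touches nothing.

**What did not go as planned:**
- **Force reading:** it jumped to about 21 N for one reading during the carry. A picture showed nothing touching, and the next reading was back to the pail's weight, so I took it for swing.
- **Arm limits:** the arm could not hold the lean at the planned yaw. I set the pail down with its bail about 20° off the feeder's y, inside the 30° allowed, and with a lean of about 33°.
- **Bail:** when released it stayed up, leaning slightly towards the feeder, instead of folding down.

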